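# Wedge a gel cassette tight in its tank and hold it

## Task

The gel cassette stands loose in one side of the clear electrophoresis tank, and it has to seal against the gasket of the white core. Take the dark grey clamping wedge from the drying rack and slide it down, toe first, into the one gap that is wide enough for it, between the cassette and the tank's end wall, with its flat face on the cassette and its sloped face on the wall's sloped seats, until it is tight, its shoulder about level with the tank rim, and the cassette is pressed flush on the gasket. Finish while still gripping the wedge and pressing it firmly down, as for a leak test; do not let go, do not lift the cassette out, and leave the other things where they are.

Things in the scene. Friction and masses are not known exactly. Their poses are not given: they have to be found in the camera images.
- tank: Clear open-topped vertical gel tank, fixed, 126 (x) x 134 (y) x 116 mm high, floor 6 mm thick. Origin: centre of its underside, z up. Along its y axis come: end wall, slot, white core, slot, end wall (inner faces at y = +-63 mm). One slot holds the cassette, the other is filled by the dam; which is which varies.
- seat_left (a point): Middle, at rim height, of the two white sloped seats (16 mm wide, at x = +-32 mm) on the tank's +y end wall. Their faces run straight from y = 50 mm at the tank floor (z = 6 mm) out to y = 61.5 mm at the rim (z = 116 mm), a slope of 6 degrees.
- seat_right (a point): The same on the tank's -y end wall, mirrored: y = -50 mm at the floor, -61.5 mm at the rim.
- core: White electrode core, fixed in the middle of the tank, 100 mm wide (x), its top 116 mm above the tank's underside (two plug pins at x = +-43 mm rise to 134 mm). Same axes as the tank, origin 6 mm above the tank's. Both faces carry dark rubber gaskets, their surfaces in the planes y = +25 and -25 mm.
- cassette: The gel cassette: flat clear plate with white edges, 100 (x) x 8 (y) x 100 mm (z), 0.07-0.12 kg, origin mid lower edge, z up. It stands loose and upright on the tank floor, parallel to the core, 6 to 10 mm off the gasket (centre near |y| = 37 mm, +y or -y side of the tank); polished plastic, it leans or slides easily when pushed. Flush on the gasket its centre is at |y| = 29 mm.
- dam: White ribbed buffer dam, 100 x 24 x 100 mm, fixed in the other slot; only 1 to 13 mm remain between it and the sloped seats, too narrow for the wedge. Core, dam and tank are rigid. Origin: middle of its underside.
- wedge: Dark grey clamping wedge, about 0.11 kg, 84 (x) x 128 mm tall, standing toe down in the rack; it lifts straight out. Origin: underside of the toe, in the tab's middle plane, z up. Flat face: plane y = -12 mm, looking to -y. Sloped face (6 degrees, looks to +y): y = +7 mm at the toe to +16.5 mm at the shoulder, z = 90 mm. Lowest 12 mm bevelled on both faces to a tip at y = -6 to +3 mm.
- wedge_grip (a point): Middle of the wedge's grip tab, 112 mm above the toe. The tab is 36 wide (x) x 12 thick (y) and rises from the shoulder (z = 90) to z = 128 mm; fingers close along the wedge's y on the 12 mm. With the TCP here the fingertips clear the shoulder by 3 mm.
- wedge_toe (a point): The wedge's origin. When it jams tight, flat face on the flush cassette and slope on the seats, this is about 25 mm above the tank's underside (some mm more or less with the push) and 45 mm from the tank's middle plane; the shoulder is then level with the rim. It is slippery plastic (friction 0.25); 12 N down seats it firmly.
- rack: White drying rack for plates, fixed, base 110 (x) x 140 (y, from -58 to +82 mm) x 8 mm, origin under its base. The wedge stands at y = -25 mm between posts 63 mm tall (1 mm play), the spare cassette at y = +45 and the short plate at y = +67 mm.
- spare_cassette: A second cassette like the first, standing in the rack; leave it.
- short_plate: Glass plate 100 x 5 x 73 mm standing in the rack; leave it.
- petri_dish: Closed petri dish, 60 mm across, 16 mm high, between tank and rack.
- beaker: Glass beaker, 70 mm across, 90 mm high.
- buffer_bottle: White bottle with a blue cap, 72 mm across, 165 mm high.
- tip_box: Box of pipette tips, 80 x 120 x 63 mm.
- timer: Bench timer lying flat, 55 x 70 x 18 mm.
- comb: Gel comb lying flat, 100 x 33 x 6 mm, between tank and rack.
Not all that is in view belongs to the job. What is shaped like the tank but pink is not meant.

How it is judged:
By the outcome, as a careful person would: the job done as asked, in the order asked, and still so for the second after the job is handed in, while the arm keeps its last pose, push and grip.
It also fails if it takes over 43 s, if anything falls off the work surface, if the arm or the gripper's body presses on something with over 40 N, if the wrist force passes 120 N, or if a joint passes its speed limit or range.

## Robot

A 6-joint arm with a two-finger parallel gripper is mounted at the origin on the work surface. World frame = base frame: x ahead of the robot, y to its left, z up, the work surface at z = 0. Lengths are in m, angles in rad, forces in N, time in s.
With the tool pointing down it reaches from about 0.325 to 0.875 m from the base axis. Payload 4.4 kg.
Tool frame: the origin (TCP) lies between the finger pads, 19 mm behind the fingertips; this is the grasp point; z points along the fingers, y is the line along which they close (so a half turn about z gives the same grasp; the last joint's range is limited). The gripper opens to 85 mm and grips with 20 to 120 N. Pads are 22 mm wide; open, the fingers measure 114 mm over their backs; the gripper's body (76 mm by 85 mm) begins 54 mm behind the grasp point. The pads swing forward as they close: fully open they stand 13 mm farther back than shut.
Start: joints at [0.97, 0.207, 1.542, -0, 1.393, -0.15], TCP at [0.251, 0.518, 0.25] pointing down, gripper open.
Joint ranges: [-2.73, 2.73], [-0.86, 2.22], [0.23, 2.46], [-1.11, 4.25], [0.08, 2.63], [-2.82, 2.82]. Speed limits (rad/s): [2.79, 2.79, 3.14, 3.14, 3.14, 3.14].

## Interface

Orientations are given as a unit quaternion [x, y, z, w].
In Python, from station import bot gives the robot as it stands.
- The arm moves only by the tool arm_command, never from a script. Its argument "commands" is a list of rows, each an object of numbers: "ax", "ay", "az": the turn, a rotation vector about the tool's x, y, z in fractions of the full range, 1 being 2 rad; "tx", "ty", "tz": the shift along the tool's x, y, z in shares of 750 mm (1.0 is 750 mm); "jaw": the opening, from 0 (shut) to 1 (fully open). A call has 1 to 12 rows; each row is the pose to reach, as a shift and turn from the pose commanded when the call began, along the tool's axes at that moment; what a row does not reach only later rows make up. A row lasts 1/10 s, in which the tool goes at most 50 mm and 8.59 degrees, less where a joint would pass 70% of its speed; a pose out of reach is approached as far as the arm can. No shift or turn number may pass 1 either way. A call with a gripper value outside its range is refused whole. The fingers move at their own pace and stop on an object; "squeeze" is the grip in N (left out, the last holds). Time passes only in rows, so rows that repeat a pose let the fingers close. It gives the time, the measured TCP pose, the force, the opening and the grip force at its end, in the units of the state.
- bot.sense(): the state, without advancing time (a new reading comes with each control period).
- bot.snapshot(name): name is "scene" or "top" or "wrist"; returns the picture (420x560x3 uint8, red, green, blue); there is no depth.
- bot.get_calibration(name): a dict with "K" (3x3 intrinsics, pixels), "rvec" (rotation vector, rad) and "tvec" (3), from world to camera coordinates, as OpenCV has them. Camera axes: x right, y down, z forward; pixel columns grow to the right and rows downward; lengths in m; the calibration is good to about 2 mm. A picture is of the moment at which its call begins: read the wrist's pose just before it. get_calibration takes no time and is no camera call; for the wrist camera it gives the pose at the moment of the call.
- bot.close_job(): hands the job in; it is judged then, once.
The state is a dict: "time_s": time; "joints": joint angles; "joint_velocities": joint speeds; "tau": joint torques, N m; "position": TCP position; "orientation": TCP orientation; "contact_force": force on the tool from outside, world axes, zero at the start; "ft_torque": the same for the moment, N m; "finger_gap": finger opening in m; "grasp_force": force on a finger pad.
Only numpy, scipy, OpenCV 4.12 (cv2) and the standard library are available. Lean on these libraries where they do the work, as an engineer would, in place of code of your own. Each camera call takes 0.05 s, during which the arm holds its last target. There are 200 camera calls.

## Working session

There is one attempt and no reset: what is moved stays moved. The work goes in short steps, Python scripts to look and compute and a tool call to move; the robot and the scene stay as the last step left them, time stands still between calls to the robot, and variables do not carry over. Pictures are saved under pics/ and viewed, at most 10 in all, crops included, and the job is handed in when it is done.

Besides the shell and the picture viewer there is one more tool, called after "Request:" by a JSON object that holds its "name" and its "arguments". arm_command: Moves the arm, as the interface text tells. Its arguments: {"type":"object","properties":{"commands":{"type":"array","items":{"type":"object","properties":{"ax":{"type":"number"},"ay":{"type":"number"},"az":{"type":"number"},"tx":{"type":"number"},"ty":{"type":"number"},"tz":{"type":"number"},"jaw":{"type":"number"}}}},"squeeze":{"type":"number"}},"required":["commands"]}

```bash
ls; mkdir -p pics; python3 - <<'E'
from station import bot
import cv2
for n in("scene","top"):
    cv2.imwrite(f"pics/{n}0.png",bot.snapshot(n)[...,::-1])
    c=bot.get_calibration(n);print(n,c)
s=bot.sense();print(s)
E
```

```text
pics
scene {'K': array([[486.95015301,   0.        , 276.15491512],
       [  0.        , 486.95015301, 212.22148643],
       [  0.        ,   0.        ,   1.        ]]), 'rvec': array([ 1.57131197,  2.24960808, -0.64790462]), 'tvec': array([ 0.21082057, -0.32875091,  1.41364457])}
top {'K': array([[514.12012827,   0.        , 274.06640292],
       [  0.        , 514.12012827, 220.50262736],
       [  0.        ,   0.        ,   1.        ]]), 'rvec': array([ 1.98067468, -2.21959672,  0.25455655]), 'tvec': array([0.00540446, 0.54424759, 1.10412333])}
{'time_s': 0.1, 'joints': array([ 9.69483347e-01,  2.07356401e-01,  1.54285102e+00, -2.73400165e-05,
        1.39351281e+00, -1.50487801e-01]), 'joint_velocities': array([-3.79258912e-04, -2.11397697e-03, -4.52007134e-03, -8.90559315e-05,
        6.95238977e-05, -1.16952104e-03]), 'tau': array([ 1.13305944e-04, -3.84094369e+01, -2.92548734e+01, -2.37772847e-04,
        4.89439015e-03, -3.69658096e-05]), 'position': array([0.2501619 , 0.51698892, 0.24891063]), 'orientation': array([ 2.23506042e-01,  9.74701963e-01, -9.94450247e-04, -3.78013517e-04]), 'contact_force': array([ 0.52297969,  0.042977  , -0.26497422]), 'ft_torque': array([0.01943104, 0.02826473, 0.00769629]), 'grasp_force': 0.0, 'finger_gap': 0.08552974561403615}
```

View pics/scene0.png

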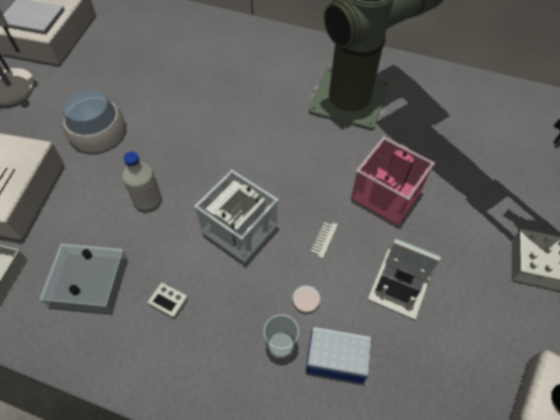

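View pics/top0.png

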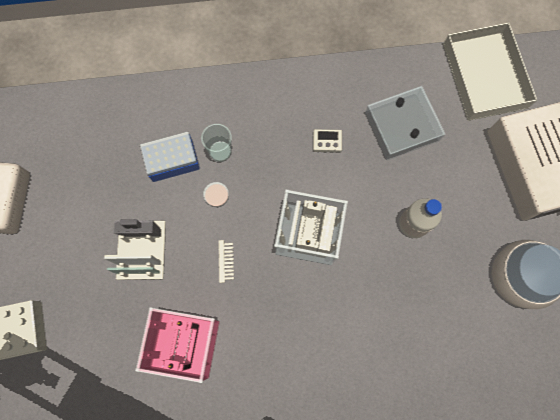

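The tank is the clear-walled one at top (312,226) and scene (238,215). The pink one at top (177,345) is the decoy. The dark wedge is at top (136,228) in the rack. I'll confirm this in an enlarged crop.

```bash
python3 - <<'E'
import cv2,numpy as np
t=cv2.imread("pics/top0.png")
a=cv2.resize(t[180:270,265:355],(400,400),interpolation=cv2.INTER_CUBIC)
b=cv2.resize(t[205:295,95:185],(400,400),interpolation=cv2.INTER_CUBIC)
cv2.imwrite("pics/crop1.png",np.hstack([a,b]))
E
```

```text
(no output)
```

View pics/crop1.png

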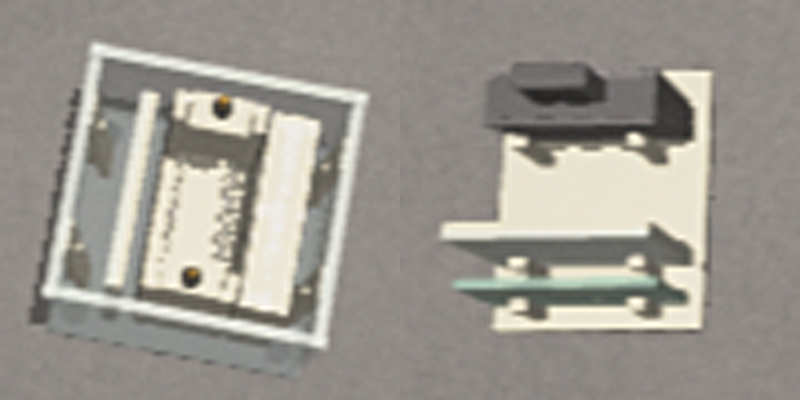

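```bash
cat > h.py <<'E'
import numpy as np,cv2
from scipy.spatial.transform import Rotation as R
def cast(c,px,z):
    px=np.atleast_2d(np.float64(px)); M=R.from_rotvec(np.ravel(c["rvec"])).as_matrix(); t=np.ravel(c["tvec"])
    o=-M.T@t; d=np.c_[px,np.ones(len(px))]@np.linalg.inv(c["K"]).T@M
    return o+d*((z-o[2])/d[:,2])[:,None]
def cam(c): return -R.from_rotvec(np.ravel(c["rvec"])).as_matrix().T@np.ravel(c["tvec"])
def proj(c,P): return cv2.projectPoints(np.float64(P),np.float64(c["rvec"]),np.float64(c["tvec"]),c["K"],None)[0][:,0]
E
python3 - <<'E'
from h import *
from station import bot
np.set_printoptions(precision=4,suppress=True)
c=bot.get_calibration("top");print("cam",cam(c),cam(bot.get_calibration("scene")))
A=lambda l:[(x/4.444+265,y/4.444+180) for x,y in l]
B=lambda l:[((x-400)/4.444+95,y/4.444+205) for x,y in l]
T=cast(c,A([(95,47),(365,97),(325,345),(47,293)]),.116);print("tank",T,T.mean(0))
print("ydir",T[0]-T[1],T[3]-T[2])
print("rack",cast(c,B([(712,72),(703,330),(497,330)]),.008))
print("tab",cast(c,B([(515,63),(590,65),(605,93)]),.136))
print("shoulder",cast(c,B([(488,80),(488,125),(655,130),(655,72)]),.098))
W=bot.get_calibration("wrist");s=bot.sense()
Rt=R.from_quat(s["orientation"]);print("tool axes",Rt.as_matrix())
print("wristcam in tool",Rt.inv().apply(cam(W)-s["position"]),Rt.as_matrix().T@R.from_rotvec(np.ravel(W["rvec"])).as_matrix().T,W["K"])
E
```

```text
cam [ 0.2754 -0.0295  1.1994] [1.0431 0.1536 1.0194]
tank [[ 0.5929 -0.0896  0.116 ]
 [ 0.5524 -0.2183  0.116 ]
 [ 0.4328 -0.1814  0.116 ]
 [ 0.4731 -0.052   0.116 ]] [ 0.5128 -0.1353  0.116 ]
ydir [0.0405 0.1287 0.    ] [0.0402 0.1294 0.    ]
rack [[0.5821 0.2001 0.008 ]
 [0.4444 0.2137 0.008 ]
 [0.4566 0.3207 0.008 ]]
tab [[0.5643 0.2689 0.136 ]
 [0.5592 0.2333 0.136 ]
 [0.5446 0.2269 0.136 ]]
shoulder [[0.5674 0.2933 0.098 ]
 [0.5446 0.2943 0.098 ]
 [0.5328 0.2126 0.098 ]
 [0.5621 0.2108 0.098 ]]
tool axes [[-0.9001  0.4357 -0.0012]
 [ 0.4357  0.9001 -0.0018]
 [ 0.0003 -0.0021 -1.    ]]
wristcam in tool [ 0.0769  0.0014 -0.1243] [[ 0.0001 -0.9533 -0.3019]
 [ 1.      0.0004 -0.001 ]
 [ 0.0011 -0.3019  0.9533]] [[289.9881   0.     281.8473]
 [  0.     289.9881 209.1512]
 [  0.       0.       1.    ]]
```

The crop shows the cassette as the thin white strip at crop (135,190). The free gap lies to its left, towards the world +y wall. The wide dam is at crop (285,215). In the rack half, the dark wedge is at (570,95), with the spare cassette and the glass plate below it. Next I'll hover over the wedge with the jaws along its thickness.

The rows are not in the units I measure in: shifts go in shares of 750 mm and turns go in shares of 2 rad. I convert before sending: -38.8 cm is -0.5173, -10.6 cm is -0.1413, 1.218 rad is 0.609.

Request:
{"name": "arm_command", "arguments": {"commands": [{"tx": -0.5173, "ty": -0.1413, "az": 0.609, "jaw": 0.5}, {"tx": -0.5173, "ty": -0.1413, "az": 0.609, "jaw": 0.5}, {"tx": -0.5173, "ty": -0.1413, "az": 0.609, "jaw": 0.5}, {"tx": -0.5173, "ty": -0.1413, "az": 0.609, "jaw": 0.5}, {"tx": -0.5173, "ty": -0.1413, "az": 0.609, "jaw": 0.5}, {"tx": -0.5173, "ty": -0.1413, "az": 0.609, "jaw": 0.5}, {"tx": -0.5173, "ty": -0.1413, "az": 0.609, "jaw": 0.5}, {"tx": -0.5173, "ty": -0.1413, "az": 0.609, "jaw": 0.5}, {"tx": -0.5173, "ty": -0.1413, "az": 0.609, "jaw": 0.5}, {"tx": -0.5173, "ty": -0.1413, "az": 0.609, "jaw": 0.5}, {"tx": -0.5173, "ty": -0.1413, "az": 0.609, "jaw": 0.5}, {"tx": -0.5173, "ty": -0.1413, "az": 0.609, "jaw": 0.5}]}}

```text
validation failed for argument at $.co...
```

```bash
python3 - <<'E'
from h import *
from station import bot
np.set_printoptions(precision=4,suppress=True)
s=bot.sense();c=bot.get_calibration("wrist");im=bot.snapshot("wrist")[...,::-1]
cv2.imwrite("pics/wrist1.png",im);np.savez("w1.npz",**c)
cv2.imwrite("pics/wrist1c.png",cv2.resize(im,(800,600),interpolation=cv2.INTER_CUBIC))
print(s["time_s"],s["position"],R.from_quat(s["orientation"]).as_matrix(),s["joints"],s["finger_gap"],s["contact_force"])
E
```

```text
0.1 [0.2502 0.517  0.2489] [[-0.9001  0.4357 -0.0012]
 [ 0.4357  0.9001 -0.0018]
 [ 0.0003 -0.0021 -1.    ]] [ 0.9695  0.2074  1.5429 -0.      1.3935 -0.1505] 0.08552974561403615 [ 0.523  0.043 -0.265]
```

View pics/wrist1c.png

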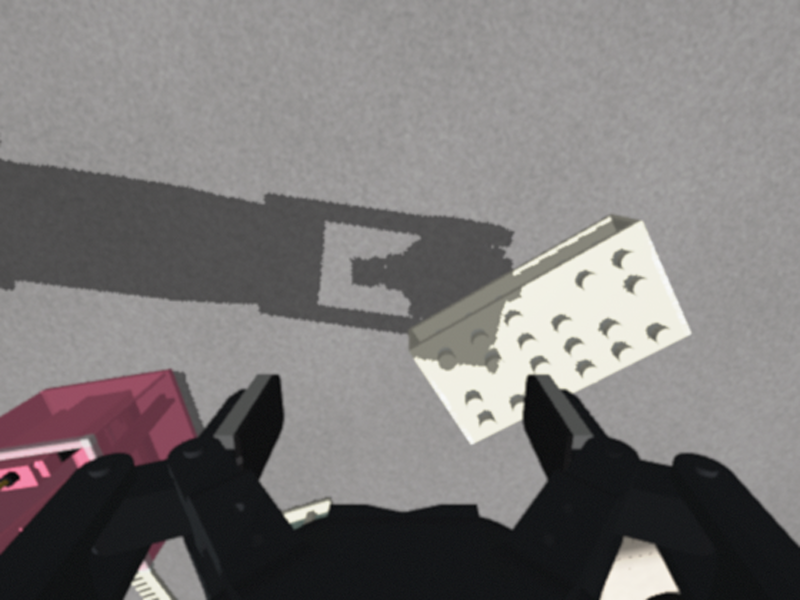

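The arm has not moved. The picture shows only the start view, with the fingers at (260,430) and (560,430) and the tip rack at (550,340). The call was refused as invalid, so I'll retry with the fields filled in.

In the tool's units: -5 cm is -0.0667, -1.4 cm is -0.0187, 0.15 rad is 0.075.

Request:
{"name": "arm_command", "arguments": {"commands": [{"tx": -0.0667, "ty": -0.0187, "tz": 0, "ax": 0, "ay": 0, "az": 0.075, "jaw": 0.5}]}}

```text
time_s: 0.25
position: [0.2847, 0.4868, 0.2495]
orientation: [0.294, 0.956, 0.0, -0.001]
contact_force: [1.4, -0.0, 0.2]
finger_gap: 0.0734
grasp_force: 0.0
```

In the tool's units: -34.8 cm is -0.464, -4.3 cm is -0.0573, 1.07 rad is 0.535.

Request:
{"name": "arm_command", "arguments": {"commands": [{"tx": -0.464, "ty": -0.0573, "tz": 0, "ax": 0, "ay": 0, "az": 0.535, "jaw": 0.5}, {"tx": -0.464, "ty": -0.0573, "tz": 0, "ax": 0, "ay": 0, "az": 0.535, "jaw": 0.5}, {"tx": -0.464, "ty": -0.0573, "tz": 0, "ax": 0, "ay": 0, "az": 0.535, "jaw": 0.5}, {"tx": -0.464, "ty": -0.0573, "tz": 0, "ax": 0, "ay": 0, "az": 0.535, "jaw": 0.5}, {"tx": -0.464, "ty": -0.0573, "tz": 0, "ax": 0, "ay": 0, "az": 0.535, "jaw": 0.5}, {"tx": -0.464, "ty": -0.0573, "tz": 0, "ax": 0, "ay": 0, "az": 0.535, "jaw": 0.5}, {"tx": -0.464, "ty": -0.0573, "tz": 0, "ax": 0, "ay": 0, "az": 0.535, "jaw": 0.5}, {"tx": -0.464, "ty": -0.0573, "tz": 0, "ax": 0, "ay": 0, "az": 0.535, "jaw": 0.5}, {"tx": -0.464, "ty": -0.0573, "tz": 0, "ax": 0, "ay": 0, "az": 0.535, "jaw": 0.5}, {"tx": -0.464, "ty": -0.0573, "tz": 0, "ax": 0, "ay": 0, "az": 0.535, "jaw": 0.5}]}}

```text
time_s: 1.25
position: [0.5498, 0.2528, 0.2494]
orientation: [0.741, 0.671, -0.001, -0.001]
contact_force: [-0.5, 0.3, 0.4]
finger_gap: 0.0428
grasp_force: 0.0
```

```bash
cat > look.py <<'E'
import sys
from h import *
from station import bot
np.set_printoptions(precision=4,suppress=True)
s=bot.sense();c=bot.get_calibration("wrist");im=bot.snapshot("wrist")[...,::-1]
n=sys.argv[1];cv2.imwrite(f"pics/{n}.png",im);np.savez(f"{n}.npz",**c,pos=s["position"],q=s["orientation"])
cv2.imwrite(f"pics/{n}c.png",cv2.resize(im,(800,600),interpolation=cv2.INTER_CUBIC))
print(s["time_s"],s["position"],R.from_quat(s["orientation"]).as_matrix(),s["joints"],s["finger_gap"],s["contact_force"])
E
python3 look.py w2
```

```text
1.25 [0.5498 0.2528 0.2494] [[ 0.0984  0.9952 -0.0015]
 [ 0.9952 -0.0984  0.0001]
 [-0.0001 -0.0015 -1.    ]] [0.2877 0.271  1.4636 0.0005 1.4084 0.3861] 0.04284914206592044 [-0.4852  0.3133  0.3511]
```

View pics/w2c.png

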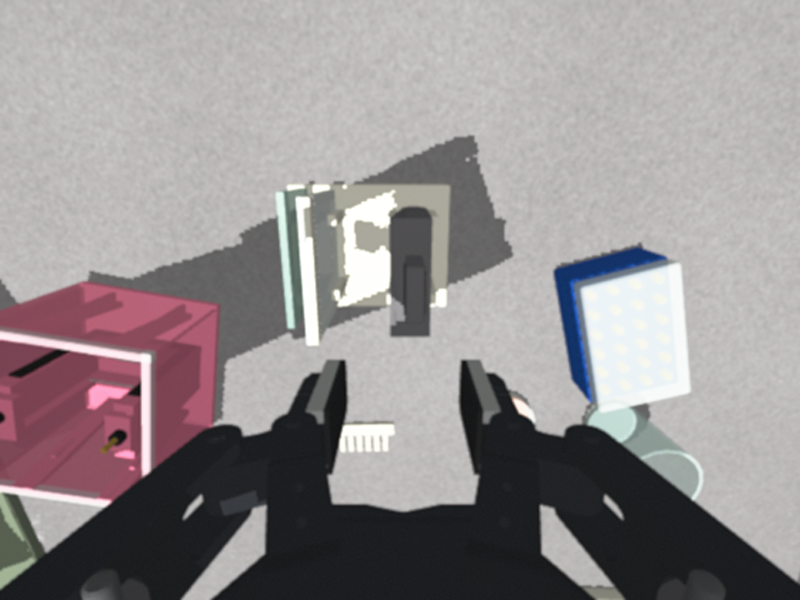

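The hover view shows the wedge shoulder spanning pixels x 390–432, y 210–335. The tab spans x 403–425, off-centre to the right, so the flat face looks right (+x) and the slope faces the spare cassette. I'll enlarge it to get the edges.

```bash
python3 - <<'E'
import cv2,numpy as np
im=cv2.imread("pics/w2.png")[135:245,255:325]
im=np.clip(im.astype(float)*2,0,255).astype(np.uint8)
im=cv2.resize(im,None,fx=5.4,fy=5.4,interpolation=cv2.INTER_NEAREST)
cv2.imwrite("pics/w2d.png",im)
E
python3 - <<'E'
from h import *
np.set_printoptions(precision=4,suppress=True)
c=np.load("w2.npz")
im=cv2.cvtColor(cv2.imread("pics/w2.png"),cv2.COLOR_BGR2GRAY)
for r in(150,160,185,200,215,222,228): print(r,im[r,266:312])
print(im[140:240,278]);print(im[170:240,290])
E
```

```text
150 [255 255 255 255 252 222 159 129 121 104  80  64  61  60  59  59  59  60
  61  63  64  62  62  62  63  63  63  62  63  64  64  62  62  63  75 105
 128 135 137 145 157 166 168 168 168 169]
160 [184 179 169 168 175 168 133  95  79  79  80  80  80  79  80  80  80  79
  81  80  80  79  79  80  80  80  81  80  80  80  80  79  79  79  79  91
 129 159 168 168 168 168 168 168 168 168]
185 [254 254 254 254 255 255 247 169  93  77  78  78  79  79  79  76  65  55
  57  62  63  63  63  63  64  63  65  64  64  62  66  73  78  78  80 105
 145 165 168 168 168 167 167 167 166 169]
200 [254 254 254 255 255 253 199 113  78  77  75  77  77  78  79  76  64  57
  67  76  79  78  79  79  78  79  78  78  79  78  72  63  68  78  82 101
 123 138 154 164 165 165 164 165 164 160]
215 [138 151 154 160 177 187 183 169 160 159 159 161 162 163 163 156 120  75
  68  75  78  78  78  79  77  78  78  78  78  74  71  64  68  74 107 173
 205 208 201 197 199 206 210 210 208 200]
222 [188 187 190 194 198 198 191 171 159 155 149 153 159 161 161 162 155 121
  85  76  78  77  78  78  78  77  78  77  78  75  73  75  76  7
[... 235 characters left out ...]
190 191]
[168 168 176 183 180 170 164 141 101  69  61  63  68  77  79  80  80  80
  80  80  80  80  79  79  80  79  80  79  80  80  80  79  79  79  79  79
  80  80  80  79  79  79  79  79  79  79  79  80  78  78  78  78  79  78
  79  78  79  78  78  78  77  78  78  78  78  79  78  78  76  80 103 138
 160 163 162 162 161 160 160 160 160 159 159 156 135  96  82  80  77  78
  78  78  78  77  86 124 167 186 191 194]
[ 80  79  79  79  79  79  79  78  73  66  63  63  63  62  63  64  67  72
  77  79  79  79  78  80  79  79  79  78  79  79  78  79  79  79  78  78
  78  79  79  79  78  79  78  78  78  77  79  78  78  78  78  78  78  78
  78  76  74  77  77  77  77  78  78  77  86 125 167 184 185 185]
```

View pics/w2d.png

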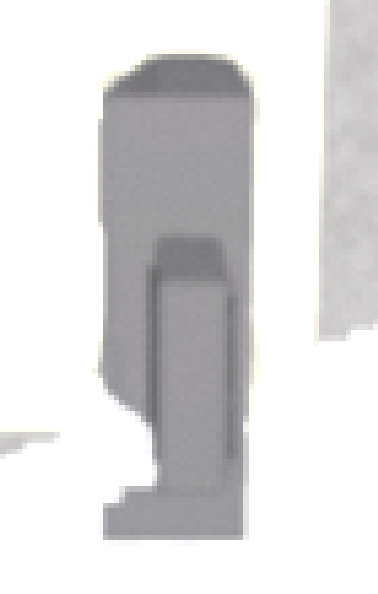

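```bash
python3 - <<'E'
from h import *
np.set_printoptions(precision=4,suppress=True)
c=np.load("w2.npz")
f=lambda l:[(x/5.4+255-.5,y/5.4+135-.5) for x,y in l]
S=cast(c,f([(103,98),(252,98),(103,539),(245,539)]),.098);print(S,S.mean(0))
T=cast(c,f([(162,281),(229,281),(160,492),(224,492)]),.136);print(T,T.mean(0))
print(np.linalg.norm(S[1]-S[3]),np.linalg.norm(S[0]-S[1]),np.linalg.norm(T[1]-T[3]),np.linalg.norm(T[0]-T[1]))
for P in((S[1]-S[3]),(S[0]-S[2]),T[1]-T[3],T[0]-T[2]):print(np.degrees(np.arctan2(P[1],P[0])))
Rm=R.from_quat(c["q"]).as_matrix();print("tab in tool cm",100*Rm.T@(T.mean(0)-c["pos"]), 100*Rm.T@(S.mean(0)-c["pos"]))
E
```

```text
[[0.5472 0.2997 0.098 ]
 [0.573  0.2972 0.098 ]
 [0.5384 0.2174 0.098 ]
 [0.5652 0.2148 0.098 ]] [0.5559 0.2573 0.098 ]
[[0.5549 0.2751 0.136 ]
 [0.5652 0.2741 0.136 ]
 [0.5512 0.2403 0.136 ]
 [0.5615 0.2393 0.136 ]] [0.5582 0.2572 0.136 ]
0.08278155710680749 0.025923036930002665 0.03504430582731237 0.01041391972989764
84.59737727366215
83.86734806578153
83.9370423332359
83.99048707621009
tab in tool cm [ 0.5248  0.8095 11.3426] [ 0.509   0.5875 15.143 ]
```

In the tool's units: 8 cm is 0.1067, 4 cm is 0.0533.

Request:
{"name": "arm_command", "arguments": {"commands": [{"tx": 0.008, "ty": 0.0067, "tz": 0, "ax": 0, "ay": 0, "az": 0, "jaw": 0.5}, {"tx": 0.008, "ty": 0.0067, "tz": 0.0533, "ax": 0, "ay": 0, "az": 0, "jaw": 0.5}, {"tx": 0.008, "ty": 0.0067, "tz": 0.1067, "ax": 0, "ay": 0, "az": 0, "jaw": 0.5}, {"tx": 0.008, "ty": 0.0067, "tz": 0.1067, "ax": 0, "ay": 0, "az": 0, "jaw": 0.5}, {"tx": 0.008, "ty": 0.0067, "tz": 0.1067, "ax": 0, "ay": 0, "az": 0, "jaw": 0.5}]}}

```text
time_s: 1.8
position: [0.5555, 0.2586, 0.1697]
orientation: [0.741, 0.672, -0.001, -0.0]
contact_force: [0.8, 0.0, 0.3]
finger_gap: 0.0428
grasp_force: 0.0
```

In the tool's units: 4.8 cm is 0.064, 0.28 cm is 0.0037, 0.006 rad is 0.003.

Request:
{"name": "arm_command", "arguments": {"commands": [{"tx": -0.0013, "ty": 0.0037, "tz": 0, "ax": 0, "ay": 0, "az": 0.003, "jaw": 0.5}, {"tx": -0.0013, "ty": 0.0037, "tz": 0.0267, "ax": 0, "ay": 0, "az": 0.003, "jaw": 0.5}, {"tx": -0.0013, "ty": 0.0037, "tz": 0.0533, "ax": 0, "ay": 0, "az": 0.003, "jaw": 0.5}, {"tx": -0.0013, "ty": 0.0037, "tz": 0.06, "ax": 0, "ay": 0, "az": 0.003, "jaw": 0.5}, {"tx": -0.0013, "ty": 0.0037, "tz": 0.064, "ax": 0, "ay": 0, "az": 0.003, "jaw": 0.5}, {"tx": -0.0013, "ty": 0.0037, "tz": 0.064, "ax": 0, "ay": 0, "az": 0.003, "jaw": 0.5}]}}

```text
time_s: 2.4
position: [0.5601, 0.2567, 0.1235]
orientation: [0.744, 0.669, 0.001, 0.001]
contact_force: [0.5, 0.5, 0.6]
finger_gap: 0.0426
grasp_force: 0.0
```

```bash
python3 look.py w3
```

```text
2.4 [0.5601 0.2567 0.1235] [[ 0.1059  0.9944  0.0024]
 [ 0.9944 -0.1059  0.0007]
 [ 0.0009  0.0023 -1.    ]] [ 0.2895  0.4158  1.5478 -0.      1.1755  0.3956] 0.04257687996534899 [0.4664 0.4558 0.5603]
```

View pics/w3c.png

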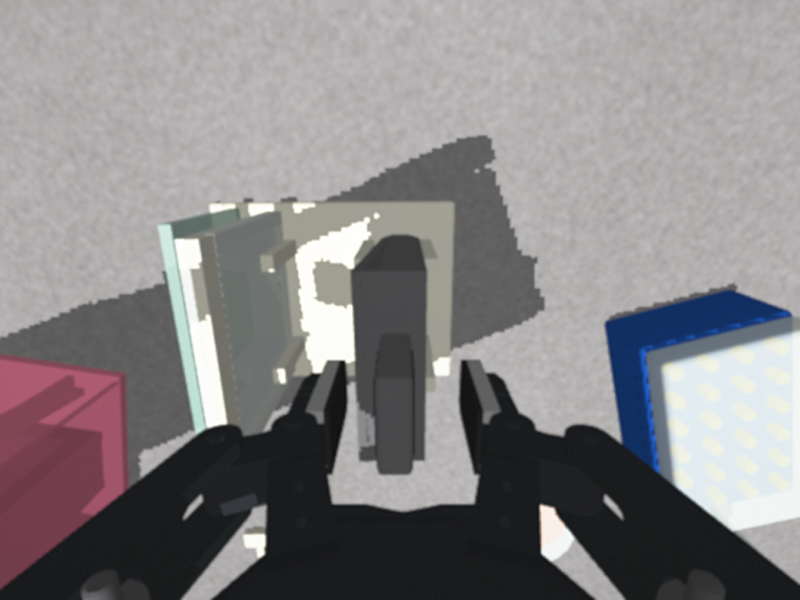

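The view shows the tab mid at x≈394 and the finger mid at x≈402, about 2.5 mm to the right. I'll correct that and close.

In the tool's units: 0.25 cm is 0.0033, -0.22 cm is -0.0029.

Request:
{"name": "arm_command", "arguments": {"commands": [{"tx": 0.0007, "ty": -0.0029, "tz": 0.0033, "ax": 0, "ay": 0, "az": 0, "jaw": 0.5}, {"tx": 0.0007, "ty": -0.0029, "tz": 0.0033, "ax": 0, "ay": 0, "az": 0, "jaw": 0.3}, {"tx": 0.0007, "ty": -0.0029, "tz": 0.0033, "ax": 0, "ay": 0, "az": 0, "jaw": 0.0}, {"tx": 0.0007, "ty": -0.0029, "tz": 0.0033, "ax": 0, "ay": 0, "az": 0, "jaw": 0.0}, {"tx": 0.0007, "ty": -0.0029, "tz": 0.0033, "ax": 0, "ay": 0, "az": 0, "jaw": 0.0}, {"tx": 0.0007, "ty": -0.0029, "tz": 0.0033, "ax": 0, "ay": 0, "az": 0, "jaw": 0.0}], "squeeze": 40}}

```text
time_s: 3.05
position: [0.5572, 0.2573, 0.1199]
orientation: [0.744, 0.669, 0.0, 0.0]
contact_force: [0.2, 0.4, 1.6]
finger_gap: 0.0114
grasp_force: 39.7
```

Gripped at 11.4 mm, and the tab is seated in the fingers. Lifting straight out.

In the tool's units: -17 cm is -0.2267, -13 cm is -0.1733.

Request:
{"name": "arm_command", "arguments": {"commands": [{"tx": 0, "ty": 0, "tz": 0, "ax": 0, "ay": 0, "az": 0, "jaw": 0}, {"tx": 0, "ty": 0, "tz": -0.0133, "ax": 0, "ay": 0, "az": 0, "jaw": 0}, {"tx": 0, "ty": 0, "tz": -0.04, "ax": 0, "ay": 0, "az": 0, "jaw": 0}, {"tx": 0, "ty": 0, "tz": -0.08, "ax": 0, "ay": 0, "az": 0, "jaw": 0}, {"tx": 0, "ty": 0, "tz": -0.12, "ax": 0, "ay": 0, "az": 0, "jaw": 0}, {"tx": 0, "ty": 0, "tz": -0.1733, "ax": 0, "ay": 0, "az": 0, "jaw": 0}, {"tx": 0, "ty": 0, "tz": -0.2267, "ax": 0, "ay": 0, "az": 0, "jaw": 0}, {"tx": 0, "ty": 0, "tz": -0.2267, "ax": 0, "ay": 0, "az": 0, "jaw": 0}], "squeeze": 90}}

```text
time_s: 3.85
position: [0.5601, 0.2582, 0.2979]
orientation: [0.744, 0.669, 0.006, 0.003]
contact_force: [-0.3, 0.5, 0.8]
finger_gap: 0.011
grasp_force: 87.9
```

In the tool's units: -37.5 cm is -0.5, -10.2 cm is -0.136, 1.77 rad is 0.885.

Request:
{"name": "arm_command", "arguments": {"commands": [{"tx": -0.5, "ty": -0.136, "tz": 0, "ax": 0, "ay": 0, "az": 0.885, "jaw": 0}, {"tx": -0.5, "ty": -0.136, "tz": 0, "ax": 0, "ay": 0, "az": 0.885, "jaw": 0}, {"tx": -0.5, "ty": -0.136, "tz": 0, "ax": 0, "ay": 0, "az": 0.885, "jaw": 0}, {"tx": -0.5, "ty": -0.136, "tz": 0, "ax": 0, "ay": 0, "az": 0.885, "jaw": 0}, {"tx": -0.5, "ty": -0.136, "tz": 0, "ax": 0, "ay": 0, "az": 0.885, "jaw": 0}, {"tx": -0.5, "ty": -0.136, "tz": 0, "ax": 0, "ay": 0, "az": 0.885, "jaw": 0}, {"tx": -0.5, "ty": -0.136, "tz": 0, "ax": 0, "ay": 0, "az": 0.885, "jaw": 0}, {"tx": -0.5, "ty": -0.136, "tz": 0, "ax": 0, "ay": 0, "az": 0.885, "jaw": 0}, {"tx": -0.5, "ty": -0.136, "tz": 0, "ax": 0, "ay": 0, "az": 0.885, "jaw": 0}, {"tx": -0.5, "ty": -0.136, "tz": 0, "ax": 0, "ay": 0, "az": 0.885, "jaw": 0}, {"tx": -0.5, "ty": -0.136, "tz": 0, "ax": 0, "ay": 0, "az": 0.885, "jaw": 0}, {"tx": -0.5, "ty": -0.136, "tz": 0, "ax": 0, "ay": 0, "az": 0.885, "jaw": 0}]}}

```text
time_s: 5.05
position: [0.4149, -0.1049, 0.2886]
orientation: [0.988, -0.155, -0.001, -0.0]
contact_force: [-0.5, -0.0, -0.7]
finger_gap: 0.0111
grasp_force: 88.1
```

Request:
{"name": "arm_command", "arguments": {"commands": [{"tx": 0, "ty": 0, "tz": 0, "ax": 0, "ay": 0, "az": 0, "jaw": 0}, {"tx": 0, "ty": 0, "tz": 0, "ax": 0, "ay": 0, "az": 0, "jaw": 0}, {"tx": 0, "ty": 0, "tz": 0, "ax": 0, "ay": 0, "az": 0, "jaw": 0}]}}

```text
time_s: 5.35
position: [0.4155, -0.1048, 0.2892]
orientation: [0.989, -0.151, -0.0, -0.0]
contact_force: [0.4, 0.1, -0.9]
finger_gap: 0.0109
grasp_force: 88.1
```

```bash
python3 look.py w4
```

```text
5.35 [ 0.4155 -0.1048  0.2892] [[ 0.9543 -0.2988 -0.0007]
 [-0.2988 -0.9543  0.0003]
 [-0.0007 -0.0001 -1.    ]] [-0.4495 -0.1476  1.8241 -0.      1.4658  1.4247] 0.010867935759860321 [ 0.3521  0.0515 -0.8747]
```

View pics/w4c.png

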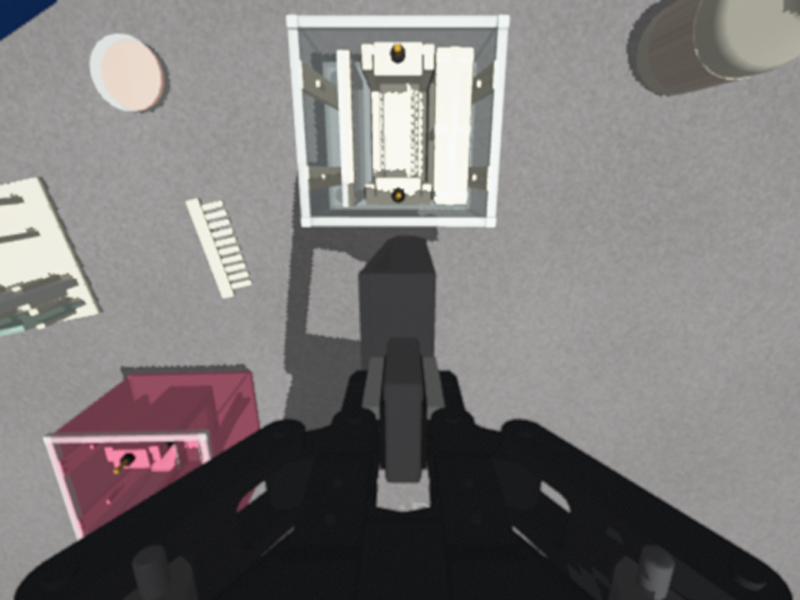

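The wrist view shows the tank rim corners at about (287,16), (508,16), (496,226) and (303,226). The cassette strip is at x≈345 and the dam at x≈455. The gap lies left of the cassette, and the wedge's slope faces left too, as it should. Now I'll measure by edge fits.

```bash
cat > tank.py <<'E'
from h import *
np.set_printoptions(precision=4,suppress=True)
c=np.load("w4.npz");g=cv2.cvtColor(cv2.imread("pics/w4.png"),cv2.COLOR_BGR2GRAY).astype(float)
def edge(v,rev=False,lvl=None):      # first sub-pixel upward crossing along profile
    lo,hi=np.median(v[:4]),v.max(); t=(lo+hi)/2; i=np.argmax(v>t); return i-1+(t-v[i-1])/(v[i]-v[i-1])
L=[];Rr=[];T=[];B=[]
for y in range(25,150,4):
    x0=202+(y-12)*.0763; a=int(x0)-7; L.append((a+edge(g[y,a:a+11]),y))
    x0=355-(y-12)*.056; a=int(x0)+8; Rr.append((a-edge(g[y,a:a-11:-1]),y))
for x in range(222,342,4):
    T.append((x,4+edge(g[4:16,x])));  a=166; B.append((x,a-edge(g[a:a-12:-1,x])))
def line(p):
    P=cast(c,p,.116)[:,:2].astype(np.float32); vx,vy,x,y=cv2.fitLine(P,cv2.DIST_HUBER,0,.001,.001).ravel(); d=np.array([vx,vy]);n=np.array([-vy,vx]);return n,n@[x,y],d,np.abs((P-[x,y])@n).max()
E_={k:line(p) for k,p in dict(L=L,R=Rr,T=T,B=B).items()}
for k,v in E_.items(): print(k,np.degrees(np.arctan2(v[2][1],v[2][0]))%180,"maxres",v[3])
X=lambda a,b:np.linalg.solve([E_[a][0],E_[b][0]],[E_[a][1],E_[b][1]])
C=np.array([X("L","T"),X("R","T"),X("R","B"),X("L","B")]);ctr=C.mean(0)
print(C,ctr,[np.linalg.norm(C[i]-C[i-1]) for i in range(4)])
d=C[0]-C[1]+C[3]-C[2];u=d/np.linalg.norm(d);print("u",u,np.degrees(np.arctan2(u[1],u[0])))
# cassette top edges (z=.106) at mid rows
for y in(60,90,120):
    print(y,g[y,225:262].astype(int))
Rm=R.from_quat(c["q"]).as_matrix()
tg=np.r_[ctr+.052*u,c["pos"][2]]; print("to y0=52mm, tool cm",100*Rm.T@(tg-c["pos"]),"yaw err",np.degrees(np.arctan2(*(Rm.T@np.r_[-u,0])[[0,1]])))
E
python3 tank.py
```

```text
L 162.60196 maxres 0.0005622624
R 162.68936 maxres 0.00015586166
T 72.64691 maxres 9.069153e-05
B 72.4294 maxres 0.00024620257
[[ 0.5974 -0.085 ]
 [ 0.5564 -0.2163]
 [ 0.4325 -0.1777]
 [ 0.4741 -0.0464]] [ 0.5151 -0.1314] [np.float32(0.12926719), np.float32(0.13750632), np.float32(0.12978996), np.float32(0.13770491)]
u [0.3001 0.9539] 72.53807
60 [107 105 114 118 120 120 120 120 120 121 138 191 237 246 246 243 243 245
 245 234 177 117 102 104 103 103 103 102 113 149 169 167 143 104  91  98
 100]
90 [ 90  90 101 133 150 155 164 169 170 171 171 175 201 237 247 248 247 247
 246 246 239 186 124 116 119 122 128 135 138 146 162 170 172 164 139 163
 232]
120 [122 122 120 120 120 120 119 120 121 120 119 115 112 149 230 248 248 248
 247 247 247 244 200 130 116 120 123 129 136 140 151 165 172 175 165 135
 161]
to y0=52mm, tool cm [10.303  -5.6361 -0.0069] yaw err -0.07868451294495118
```

```bash
cat >> tank.py <<'E'
print("----")
P=cast(c,[(235.9,60),(237.5,90),(238.4,120),(244.9,60),(246.1,90),(247.1,120)],.106)[:,:2]
print("cassette face y (outer x3, inner x3) mm",1000*(P-ctr)@u)
top=np.array([[.5929,-.0896],[.5524,-.2183],[.4328,-.1814],[.4731,-.052]]);print("top rim u mm",1000*(top-ctr)@u)
print("wrist rim",1000*(C-ctr)@u)
E
python3 tank.py | sed -n '/----/,$p'
python3 - <<'E'
from h import *
from station import bot
np.set_printoptions(precision=4,suppress=True)
# rim inner/outer across profile along tank y in the wrist picture, row 90
g=cv2.cvtColor(cv2.imread("pics/w4.png"),cv2.COLOR_BGR2GRAY)
for r in(60,90,122):print(g[r,200:228],g[r,330:358])
E
```

```text
----
cassette face y (outer x3, inner x3) mm [40.586  40.2474 40.5975 31.9832 31.7883 31.7844]
top rim u mm [ 63.1782 -71.7438 -72.4329  63.0968]
wrist rim [ 68.8747 -68.6313 -68.974   68.7306]
[151 153 154 165 205 230 237 238 239 240 236 220 167 126 119 121 120 120
 119 118 133 177 207 185 137 107 105 114] [160 103  95 135 200 220 173 115  98 100 100 101 100  99 135 217 244 245
 243 242 242 238 221 177 149 147 148 150]
[153 153 153 154 153 161 197 228 238 240 240 238 213 153 125 126 128 127
 127 129 125 108  92  89  90  90  90 101] [168 141 127 125 125 124 124 122 123 123 122 124 120 128 188 235 244 245
 244 241 223 180 153 151 153 154 153 152]
[152 152 153 152 152 151 148 134 145 202 231 238 239 241 240 227 173 126
 117 120 122 122 120 119 133 177 195 157] [128 181 189 147 109  99  99  99  97  96 124 198 241 246 246 244 244 240
 217 170 151 150 151 151 151 149 150 153]
```

In the tool's units: 10.3 cm is 0.1373, -5.6 cm is -0.0747.

Request:
{"name": "arm_command", "arguments": {"commands": [{"tx": 0.1373, "ty": -0.0747, "tz": 0, "ax": 0, "ay": 0, "az": 0, "jaw": 0}, {"tx": 0.1373, "ty": -0.0747, "tz": 0, "ax": 0, "ay": 0, "az": 0, "jaw": 0}, {"tx": 0.1373, "ty": -0.0747, "tz": 0, "ax": 0, "ay": 0, "az": 0, "jaw": 0}, {"tx": 0.1373, "ty": -0.0747, "tz": 0.0267, "ax": 0, "ay": 0, "az": 0, "jaw": 0}, {"tx": 0.1373, "ty": -0.0747, "tz": 0.0533, "ax": 0, "ay": 0, "az": 0, "jaw": 0}, {"tx": 0.1373, "ty": -0.0747, "tz": 0.0533, "ax": 0, "ay": 0, "az": 0, "jaw": 0}, {"tx": 0.1373, "ty": -0.0747, "tz": 0.0533, "ax": 0, "ay": 0, "az": 0, "jaw": 0}]}}

```text
time_s: 6.1
position: [0.5306, -0.0823, 0.2493]
orientation: [0.988, -0.152, -0.001, -0.0]
contact_force: [-0.9, 0.2, -0.9]
finger_gap: 0.0106
grasp_force: 88.2
```

```bash
python3 look.py w5; cat >st.py <<'E'
from h import *
from station import bot
np.set_printoptions(precision=3,suppress=True)
ctr=np.array([.5151,-.1314]);u=np.array([.3001,.9539]);v=np.array([.9539,-.3001])
s=bot.sense();p=s["position"];Rm=R.from_quat(s["orientation"]).as_matrix()
f=s["contact_force"]
toe=p+Rm@[0,0,.112]
print("t",s["time_s"],"toe u,v,z mm",1000*np.r_[(toe[:2]-ctr)@u,(toe[:2]-ctr)@v,toe[2]],"F u,v,z",f[:2]@u,f[:2]@v,f[2],"tq",s["ft_torque"],"yaw y",np.degrees(np.arctan2(-Rm[1,1],-Rm[0,1])),"tilt",Rm[:,2],"gap",s["finger_gap"],s["grasp_force"])
E
python3 st.py
```

```text
6.1 [ 0.5306 -0.0823  0.2493] [[ 0.954  -0.2999 -0.0011]
 [-0.2999 -0.954   0.0003]
 [-0.0012  0.     -1.    ]] [-0.3152  0.1274  1.6349 -0.      1.3805  1.5602] 0.010555119265651506 [-0.9474  0.1911 -0.9194]
t 6.15 toe u,v,z mm [ 51.377   0.826 138.286] F u,v,z 0.8889679341780826 0.5198480475282087 -1.1036553085832774 tq [ 0.004 -0.058 -0.036] yaw y 72.5352284360454 tilt [ 0.001 -0.    -1.   ] gap 0.010532231089001382 88.18767070770264
```

View pics/w5c.png

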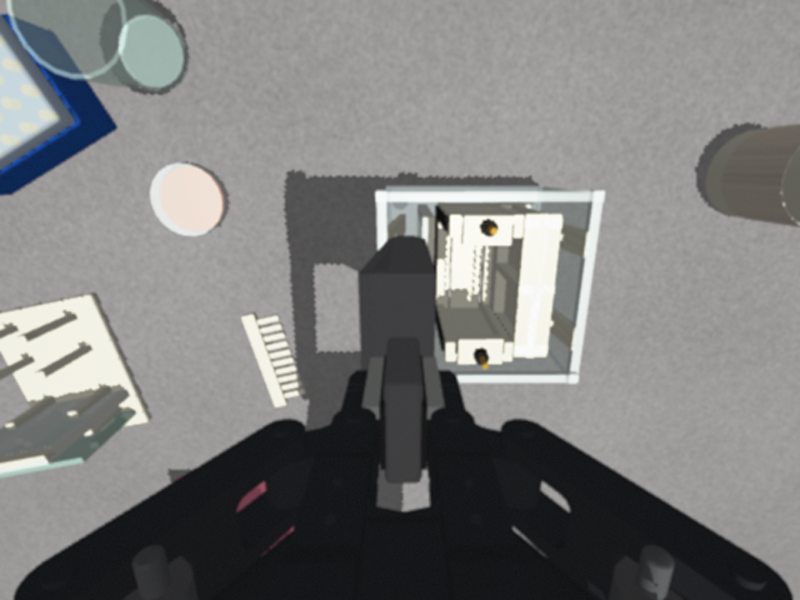

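The view shows the wedge toe (x≈390–418, y≈240) above the gap, between the left rim (x≈380) and the cassette strip (x≈425). Starting the descent.

In the tool's units: 4.1 cm is 0.0547, 3.2 cm is 0.0427.

Request:
{"name": "arm_command", "arguments": {"commands": [{"tx": -0.0013, "ty": 0.0004, "tz": 0.02, "ax": 0, "ay": 0, "az": 0, "jaw": 0}, {"tx": -0.0013, "ty": 0.0004, "tz": 0.0333, "ax": 0, "ay": 0, "az": 0, "jaw": 0}, {"tx": -0.0013, "ty": 0.0004, "tz": 0.0427, "ax": 0, "ay": 0, "az": 0, "jaw": 0}, {"tx": -0.0013, "ty": 0.0004, "tz": 0.0493, "ax": 0, "ay": 0, "az": 0, "jaw": 0}, {"tx": -0.0013, "ty": 0.0004, "tz": 0.0547, "ax": 0, "ay": 0, "az": 0, "jaw": 0}, {"tx": -0.0013, "ty": 0.0004, "tz": 0.0547, "ax": 0, "ay": 0, "az": 0, "jaw": 0}]}}

```text
time_s: 6.75
position: [0.5295, -0.0824, 0.208]
orientation: [0.988, -0.152, -0.0, -0.0]
contact_force: [-0.7, 0.3, -0.3]
finger_gap: 0.0115
grasp_force: 88.2
```

```bash
python3 st.py
```

```text
t 6.75 toe u,v,z mm [51.103 -1.035 96.03 ] F u,v,z 0.09143553567849179 -0.7129159517627126 -0.30175254508287075 tq [-0.064  0.026  0.002] yaw y 72.51099231778278 tilt [-0.001  0.    -1.   ] gap 0.011451757431629834 88.19176197052002
```

In the tool's units: 2.5 cm is 0.0333, 2 cm is 0.0267.

Request:
{"name": "arm_command", "arguments": {"commands": [{"tx": 0, "ty": 0.0007, "tz": 0.0067, "ax": 0, "ay": 0, "az": 0, "jaw": 0}, {"tx": 0, "ty": 0.0013, "tz": 0.0133, "ax": 0, "ay": 0, "az": 0, "jaw": 0}, {"tx": 0, "ty": 0.002, "tz": 0.02, "ax": 0, "ay": 0, "az": 0, "jaw": 0}, {"tx": 0, "ty": 0.0028, "tz": 0.0267, "ax": 0, "ay": 0, "az": 0, "jaw": 0}, {"tx": 0, "ty": 0.0035, "tz": 0.0333, "ax": 0, "ay": 0, "az": 0, "jaw": 0}, {"tx": 0, "ty": 0.0035, "tz": 0.0333, "ax": 0, "ay": 0, "az": 0, "jaw": 0}]}}

```text
time_s: 7.35
position: [0.5283, -0.0848, 0.1823]
orientation: [0.988, -0.152, -0.001, -0.0]
contact_force: [-0.1, -0.4, -1.5]
finger_gap: 0.0111
grasp_force: 88.2
```

```bash
python3 st.py
```

```text
t 7.35 toe u,v,z mm [48.398 -1.676 70.328] F u,v,z -0.3861362195297915 -0.03521612835512126 -1.5113522535891377 tq [0.018 0.037 0.038] yaw y 72.50886232365336 tilt [-0.002  0.001 -1.   ] gap 0.011055646005668546 88.1653904914856
```

In the tool's units: 2.5 cm is 0.0333, 1.5 cm is 0.02.

Request:
{"name": "arm_command", "arguments": {"commands": [{"tx": 0.0013, "ty": 0.0007, "tz": 0.0067, "ax": 0, "ay": 0, "az": 0, "jaw": 0}, {"tx": 0.0013, "ty": 0.0013, "tz": 0.0133, "ax": 0, "ay": 0, "az": 0, "jaw": 0}, {"tx": 0.0013, "ty": 0.0019, "tz": 0.02, "ax": 0, "ay": 0, "az": 0, "jaw": 0}, {"tx": 0.0013, "ty": 0.0025, "tz": 0.0267, "ax": 0, "ay": 0, "az": 0, "jaw": 0}, {"tx": 0.0013, "ty": 0.0032, "tz": 0.0333, "ax": 0, "ay": 0, "az": 0, "jaw": 0}, {"tx": 0.0013, "ty": 0.0032, "tz": 0.0333, "ax": 0, "ay": 0, "az": 0, "jaw": 0}]}}

```text
time_s: 7.95
position: [0.5286, -0.0873, 0.1574]
orientation: [0.988, -0.152, -0.001, -0.0]
contact_force: [-1.0, 0.2, -0.8]
finger_gap: 0.011
grasp_force: 88.2
```

```bash
python3 st.py
```

```text
t 7.95 toe u,v,z mm [46.147 -0.608 45.426] F u,v,z -0.13648435794579708 -1.0403732772678318 -0.8006590547955375 tq [ 0.086  0.018 -0.067] yaw y 72.51196818244073 tilt [-0.002  0.001 -1.   ] gap 0.011000665027174915 88.23029279708862
```

In the tool's units: 1.2 cm is 0.016, 0.9 cm is 0.012.

Request:
{"name": "arm_command", "arguments": {"commands": [{"tx": 0, "ty": 0.0004, "tz": 0.004, "ax": 0, "ay": 0, "az": 0, "jaw": 0}, {"tx": 0, "ty": 0.0008, "tz": 0.008, "ax": 0, "ay": 0, "az": 0, "jaw": 0}, {"tx": 0, "ty": 0.0012, "tz": 0.012, "ax": 0, "ay": 0, "az": 0, "jaw": 0}, {"tx": 0, "ty": 0.0016, "tz": 0.016, "ax": 0, "ay": 0, "az": 0, "jaw": 0}, {"tx": 0, "ty": 0.0016, "tz": 0.016, "ax": 0, "ay": 0, "az": 0, "jaw": 0}]}}

```text
time_s: 8.45
position: [0.5285, -0.0886, 0.1459]
orientation: [0.988, -0.152, -0.001, -0.0]
contact_force: [-0.4, 0.7, -0.9]
finger_gap: 0.0108
grasp_force: 88.2
```

```bash
python3 st.py
```

```text
t 8.45 toe u,v,z mm [44.78  -0.222 33.885] F u,v,z 0.5274821162671185 -0.6062661410886957 -0.9240657353815118 tq [ 0.075  0.003 -0.044] yaw y 72.51260470189455 tilt [-0.001  0.    -1.   ] gap 0.010790488811811409 88.23201656341553
```

In the tool's units: 0.6 cm is 0.008, 0.4 cm is 0.0053.

Request:
{"name": "arm_command", "arguments": {"commands": [{"tx": 0, "ty": 0, "tz": 0.0027, "ax": 0, "ay": 0, "az": 0, "jaw": 0}, {"tx": 0, "ty": 0, "tz": 0.0053, "ax": 0, "ay": 0, "az": 0, "jaw": 0}, {"tx": 0, "ty": 0, "tz": 0.008, "ax": 0, "ay": 0, "az": 0, "jaw": 0}, {"tx": 0, "ty": 0, "tz": 0.008, "ax": 0, "ay": 0, "az": 0, "jaw": 0}]}}

```text
time_s: 8.85
position: [0.5294, -0.0895, 0.1409]
orientation: [0.988, -0.152, 0.001, 0.001]
contact_force: [-0.5, -2.4, 1.9]
finger_gap: 0.0107
grasp_force: 88.5
```

```bash
python3 st.py
```

```text
t 8.85 toe u,v,z mm [44.089  1.213 28.922] F u,v,z -2.4895313182289036 0.2313947456414286 1.8986445516124748 tq [-0.308 -0.01   0.051] yaw y 72.51702968572975 tilt [ 0.001 -0.002 -1.   ] gap 0.010656289895973997 88.54777693748474
```

In the tool's units: 0.4 cm is 0.0053, 0.08 cm is 0.0011.

Request:
{"name": "arm_command", "arguments": {"commands": [{"tx": -0.0013, "ty": 0.0007, "tz": 0.002, "ax": 0, "ay": 0, "az": 0, "jaw": 0}, {"tx": -0.0013, "ty": 0.0009, "tz": 0.004, "ax": 0, "ay": 0, "az": 0, "jaw": 0}, {"tx": -0.0013, "ty": 0.0011, "tz": 0.0053, "ax": 0, "ay": 0, "az": 0, "jaw": 0}, {"tx": -0.0013, "ty": 0.0011, "tz": 0.0053, "ax": 0, "ay": 0, "az": 0, "jaw": 0}]}}

```text
time_s: 9.25
position: [0.5287, -0.0895, 0.138]
orientation: [0.988, -0.152, 0.001, 0.0]
contact_force: [-1.2, -1.6, 7.4]
finger_gap: 0.0109
grasp_force: 89.6
```

```bash
python3 st.py
```

```text
t 9.25 toe u,v,z mm [44.004  0.667 25.997] F u,v,z -1.8366460312187043 -0.6561005557866372 7.3574305262997965 tq [0.003 0.124 0.007] yaw y 72.50199885007608 tilt [ 0.002 -0.001 -1.   ] gap 0.010858476968636776 89.6333384513855
```

In the tool's units: 0.3 cm is 0.004, 0.15 cm is 0.002.

Request:
{"name": "arm_command", "arguments": {"commands": [{"tx": 0, "ty": 0, "tz": 0.002, "ax": 0, "ay": 0, "az": 0, "jaw": 0}, {"tx": 0, "ty": 0, "tz": 0.004, "ax": 0, "ay": 0, "az": 0, "jaw": 0}, {"tx": 0, "ty": 0, "tz": 0.004, "ax": 0, "ay": 0, "az": 0, "jaw": 0}]}}

```text
time_s: 9.55
position: [0.5291, -0.0897, 0.137]
orientation: [0.988, -0.152, 0.002, 0.0]
contact_force: [-4.9, -0.0, 17.2]
finger_gap: 0.0111
grasp_force: 91.2
```

```bash
python3 st.py
```

```text
t 9.55 toe u,v,z mm [43.973  1.138 25.043] F u,v,z -1.507568302125857 -4.666866476601414 17.176993860894477 tq [0.212 0.904 0.033] yaw y 72.51369322140076 tilt [ 0.003 -0.001 -1.   ] gap 0.011099858789143551 91.18661642074585
```

In the tool's units: 0.12 cm is 0.0016, -0.08 cm is -0.0011.

Request:
{"name": "arm_command", "arguments": {"commands": [{"tx": -0.0011, "ty": 0, "tz": 0.0016, "ax": 0, "ay": 0, "az": 0, "jaw": 0}, {"tx": -0.0011, "ty": 0, "tz": 0.0016, "ax": 0, "ay": 0, "az": 0, "jaw": 0}, {"tx": -0.0011, "ty": 0, "tz": 0.0016, "ax": 0, "ay": 0, "az": 0, "jaw": 0}, {"tx": -0.0011, "ty": 0, "tz": 0.0016, "ax": 0, "ay": 0, "az": 0, "jaw": 0}]}}

```text
time_s: 9.95
position: [0.5291, -0.0897, 0.1369]
orientation: [0.988, -0.152, 0.002, 0.001]
contact_force: [-4.6, -1.9, 20.5]
finger_gap: 0.0113
grasp_force: 91.9
```

```bash
python3 st.py; python3 - <<'E'
from station import bot
import cv2,numpy as np
w=bot.snapshot("wrist")[...,::-1];t=bot.snapshot("scene")[...,::-1]
a=cv2.resize(w[120:300,200:440],(800,600),interpolation=cv2.INTER_CUBIC)[:,:480]
b=cv2.resize(t[150:290,170:310],(320,320),interpolation=cv2.INTER_CUBIC)
b=np.vstack([b,np.zeros((280,320,3),np.uint8)])
cv2.imwrite("pics/fin.png",np.hstack([a,b]))
E
python3 st.py
```

```text
t 9.95 toe u,v,z mm [43.954  1.36  24.924] F u,v,z -3.1941006306828634 -3.7737224715147644 20.526022791603012 tq [ 0.242  1.145 -0.024] yaw y 72.51521190420726 tilt [ 0.005 -0.002 -1.   ] gap 0.011264829007323921 91.91197872161865
t 10.05 toe u,v,z mm [43.968  1.376 24.914] F u,v,z -2.2355930642659634 -4.250288707866964 21.167252369684018 tq [0.232 1.116 0.011] yaw y 72.5164968845922 tilt [ 0.005 -0.002 -1.   ] gap 0.010767391937242144 91.91257953643799
```

View pics/fin.png

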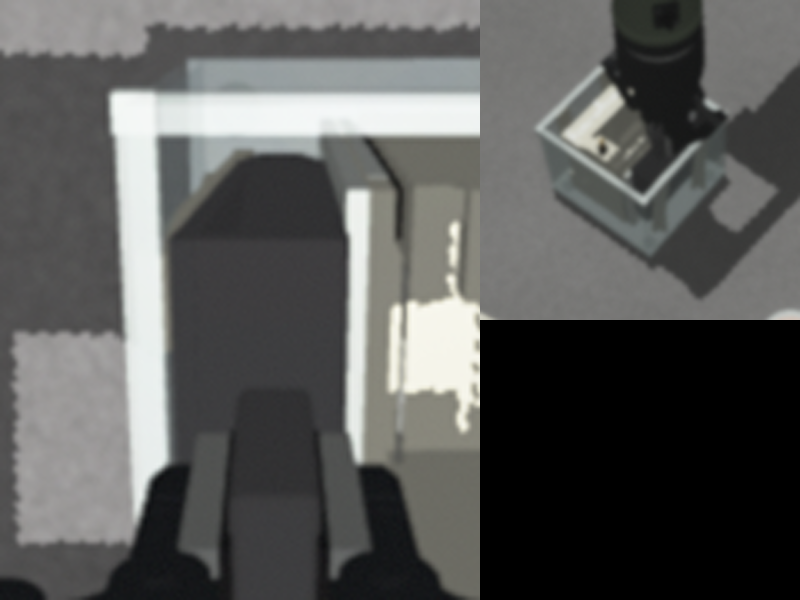

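The final view shows the wedge's flat face against the white cassette edge (x≈347–370). The cassette sits against the gasket side of the core, and the slope is on the seats along the left wall. The toe is at 24.9 mm, and I'm holding 21 N down with the grip kept. Handing in.

```bash
python3 -c "
from station import bot
print(bot.close_job())"
```

```text
the job is handed in; nothing more can be done
None
```

The job is handed in: the wedge is jammed between the cassette and the end wall with its toe at about 25 mm, still gripped and pressed down with about 21 N, and by position and the last image the cassette is flush on the gasket; the hand-in returned no verdict.

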